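# Swing the reader tray round its pin to the catch

### The arm

A 6-joint arm with a two-finger parallel gripper is mounted at the origin on the work surface. World frame = base frame: x ahead of the robot, y to its left, z up, the work surface at z = 0. Lengths are in m, angles in rad, forces in N, time in s.
With the tool pointing down it reaches from about 0.35 to 0.975 m from the base axis. Payload 4.9 kg.
Tool frame: the origin (TCP) lies at the very end of the fingers, on their centre line; the grasp point (between the pads) lies 19 mm behind it (manip.grip_depth is the distance from the TCP to the grasp point, in m); z points along the fingers, x is the direction in which the jaws open and shut, and the axes are right-handed (so a half turn about z gives the same grasp; the last joint's range is limited). The gripper opens to 85 mm and grips with 20 to 120 N. Pads are 22 mm wide; open, the fingers measure 114 mm over their backs; the gripper's body (76 mm by 85 mm) begins 54 mm behind the grasp point. The pads swing forward as they close: fully open they stand 13 mm farther back than shut.
Start: joints at [1.037, 0.053, 1.613, -0, 1.476, -0.119], TCP at [0.252, 0.572, 0.231] pointing down, gripper open.
Joint ranges: [-3.01, 3.01], [-1.01, 2.22], [0.06, 2.58], [-1.02, 4.17], [0.09, 2.62], [-3.14, 3.14]. Speed limits (rad/s): [2.57, 2.57, 3.14, 3.14, 3.14, 3.14].

### API

Orientations are given as a unit quaternion [w, x, y, z].
In Python, from plant import manip gives the robot as it stands. The module is installed in compiled form; this text tells all that it offers.
- The arm moves only by the shell command python3 -m crank 'ROWS' [OPENING]. ROWS is JSON, a list of rows, each a list of 4 numbers: the shift along the tool's x, y, z in cm, then the turn about the tool's z in units of 6 degrees (1.0 is 6 degrees). A call has 1 to 10 rows; each row shifts and turns the commanded pose from where the row before left it, along the tool's axes as they then stand; what a row does not reach is not made up. A row lasts 1/12 s, in which the tool goes at most 41.7 mm and 7.16 degrees, less where a joint would pass 70% of its speed; a pose out of reach is approached as far as the arm can. A call with a gripper value outside its range is refused whole. OPENING is the opening, from 0 (shut) to 1 (fully open), set as the call begins (- or left out, the last holds). The fingers move at their own pace and stop on an object; the grip force is fixed at half the most. Time passes only in rows, so rows that do not move let the fingers close. It gives the time, the measured TCP pose, the force and the opening at its end, in the units of the state.
- manip.state(): the state, without advancing time (a new reading comes with each control period).
- manip.grab_frame(name): name is "side" or "top" or "wrist"; returns a dict with "img" (384x512x3 uint8, red, green, blue), "intrinsics" (3x3 intrinsics, pixels), "position" and "orientation" of the camera in the world. Camera axes: x right, y up, looking along -z (the intrinsics and any distortion apply to the point x, -y, -z); pixel columns grow to the right and rows downward; lengths in m; the calibration is good to about 2 mm. A picture is of the moment at which its call begins. There is no depth.
- manip.job_done(): hands the job in, once; it reports no verdict.
The state is a dict: "time": time; "joint_pos": joint angles; "joint_vel": joint speeds; "joint_efforts": joint torques, N m; "tool_pos": TCP position; "tool_rot": TCP orientation; "contact_force": force on the tool from outside, world axes, zero at the start; "ft_torque": the same for the moment, N m; "gripper_width": opening from 0.0 (shut) to 1.0 (fully open).
Only numpy, scipy, OpenCV 4.12 (cv2) and the standard library are available. Lean on these libraries where they do the work, as an engineer would, in place of code of your own. Each camera call takes 0.05 s, during which the arm holds its last target.

### The job

Swing the blue-rimmed metal tray clockwise (seen from above) about its pin, by pushing near its free front corner, until the spring catch hidden in the reader clicks into the tray's slot, and leave it there, held by the catch. You cannot see where the catch is set, only feel it: stop pushing as soon as it takes hold, as a harder push drives the tray on past it. The well plate must stay lying in the tray, and nothing else on the bench may be knocked away.

Things in the scene. Friction and masses are not known exactly. Their poses are not given: they have to be found in the camera images.
- reader: Fixed white bench reader. Origin: axis of its upright steel pin (12 mm thick, head 24 mm across, top 30 mm high) at bench level. In its own frame a low hood, open to +y, covers x -180 to 180, y -45 to -160 mm, roof 45 to 55 mm above the bench, side walls at x = +-172; behind it (y -160 to -340) stands the body, 200 mm tall. The tray's tail swings freely under the hood.
- tray: Loose aluminium tray flat on the bench, 0.42 to 0.78 kg, its pivot hole over the reader's pin (1 mm play; the pin's head keeps it down). Origin: pivot hole axis, underside. In its own frame x -90 to 50, y -98 (tail, under the hood) to 107 mm (front), 22 mm thick; blue rims (5 mm wide, 28 mm above the bench) along the front half's sides and front. Sliding it takes 1.5 to 6.5 N at the front corner.
- push_corner (a point): Point on the tray's side face x = -90 mm, 22 mm short of the front corner (tray frame x -90, y 85, 14 mm above the bench): push here towards the tray's +x. Outside that face only the low hood is near, at least 50 mm from the place the fingers need. Axes as the tray's.
- catch (a joint): Spring catch hidden in the hood: smooth 24 mm steel ball pressed down with about 8 N on the tray's tail, 72 mm from the pin. Reads 0 to 0.001 m riding on the tray, 0.005 dropped into the slot. Dropping in, it pulls the tray along (the push eases by 1 to 4 N); after some 0.1 rad of free play it holds: the push climbs to about 7 to 10 N, 3 to 6 N above sliding. Pushed on, it rides out again.
- well_plate: Loose white and clear well plate, 125 x 83 x 14 mm, lying in the pocket of the tray's front half between the blue rims (its underside 22 mm above the bench). Origin: centre of its underside.
- spray_bottle: Bystander: green spray bottle with a white head, 68 mm across, 175 mm tall, origin at its foot.
- paper_roll: Bystander: upright white paper roll, 124 mm across, 200 mm tall, origin at its foot.
- tip_box: Bystander: orange box with grey lid, 124 x 84 x 63 mm, origin under its centre.
- tube_rack: Bystander: red rack with capped tubes, 160 x 60 x 74 mm, origin under its centre.
- reagent_bottle: Bystander: amber bottle with blue cap, 60 mm across, 120 mm tall, origin at its foot.
- buffer_jar: Bystander: clear jar with white lid, 70 mm across, 90 mm tall, origin at its foot.
- tray_slot (a point): Slot in the tray's tail that receives the catch (20 mm in tray x, 17 mm in y), on its top face at tray x 0, y -72. Heading = tray yaw minus reader yaw: it starts at +0.36 to +0.52 rad and must be turned clockwise (yaw falling) to the catch, which takes hold somewhere between +0.22 and -0.40 rad, a different place each time.
Things that resemble listed ones, but are neither listed nor needed, are in the scene too. Several things have the shape of the tray; the one meant has the colours described above.

How it is judged:
At the end, for the whole second after the job is handed in: The spring catch has dropped into the tray's slot (catch reading above 3.5 mm of 5), with the tray on its pin, within 0.48 rad of pointing straight out of the reader, at rest, and the well plate lying flat in the tray's pocket (within 4 mm of its proper height, tilted less than 0.1 rad) (value of joint catch above 0.0035 m and angle between the y axis of tray and the y axis of reader, either way round below 0.48 rad and horizontal distance between tray and reader below 0.004 m and linear speed of tray below 0.01 m/s and angular speed of tray below 0.05 rad/s and z of well_plate in the frame of tray between 0.018 and 0.026 m and angle between well_plate's own z axis and vertical below 0.1 rad); the robot touches nothing.
It fails at once if a bystander is knocked more than 30 mm away (distance of any of spray_bottle, paper_roll, tip_box, tube_rack, reagent_bottle, buffer_jar from where it was at the start of the episode above 0.03 m).
It also fails if it takes over 64 s, if anything falls off the work surface, if the arm or the gripper's body presses on something with over 40 N, if the wrist force passes 120 N, or if a joint passes its speed limit or range.

## Working session

There is one attempt and no reset: what is moved stays moved. The work goes in short steps, Python scripts to look and compute and a shell command to move; the robot and the scene stay as the last step left them, time stands still between calls to the robot, and variables do not carry over. Pictures are saved under pics/ and viewed, and the job is handed in when it is done.

```bash
mkdir -p pics; cat > h.py <<'E'
import numpy as np, cv2
from scipy.spatial.transform import Rotation as R
from plant import manip
def Rq(q): return R.from_quat([q[1],q[2],q[3],q[0]]).as_matrix()
def pix2w(f,u,v,z):
    K=np.array(f["intrinsics"]);d=np.linalg.inv(K)@[u,v,1]
    d=np.array([d[0],-d[1],-d[2]]);d=Rq(f["orientation"])@d;p=np.array(f["position"])
    return p+d*(z-p[2])/d[2]
def w2pix(f,P):
    c=Rq(f["orientation"]).T@(np.array(P)-np.array(f["position"]))
    q=np.array(f["intrinsics"])@[c[0],-c[1],-c[2]];return q[:2]/q[2]
E
python3 - <<'E'
from h import *
import pickle
for n in ["top","side"]:
    f=manip.grab_frame(n);pickle.dump(f,open(n+'0.pkl','wb'));print(n,{k:v for k,v in f.items() if k!="img"})
    cv2.imwrite(f'pics/{n}0.png',cv2.resize(f["img"][:,:,::-1],(800,600),interpolation=cv2.INTER_CUBIC))
print(manip.state())
E
```

```text
top {'intrinsics': array([[453.71771807,   0.        , 258.46461195],
       [  0.        , 453.71771807, 189.39825282],
       [  0.        ,   0.        ,   1.        ]]), 'position': array([0.25308748, 0.08109284, 1.51945747]), 'orientation': array([ 0.71498835,  0.0502577 , -0.05699125, -0.69499483])}
side {'intrinsics': array([[427.72629535,   0.        , 247.32028701],
       [  0.        , 427.72629535, 195.32020907],
       [  0.        ,   0.        ,   1.        ]]), 'position': array([-0.28647523, -0.73520069,  0.68054883]), 'orientation': array([ 0.80045936,  0.471524  , -0.19042686, -0.3172815 ])}
{'time': 0.1, 'joint_pos': array([ 1.03704044e+00,  5.33021210e-02,  1.61413986e+00,  9.59509027e-06,
        1.47598564e+00, -1.19039291e-01]), 'joint_vel': array([ 0.00192523, -0.00030022, -0.00284832, -0.00033644, -0.00031265,
        0.00183148]), 'joint_efforts': array([-1.22330657e-04, -3.94902420e+01, -3.71364677e+01, -1.28550810e-04,
        3.94439703e-03, -1.96825852e-05]), 'tool_pos': array([0.25156842, 0.57153189, 0.23018901]), 'tool_rot': array([ 4.02211560e-04,  8.37535142e-01,  5.46382690e-01, -8.24635135e-04]), 'contact_force': array([ 0.53829964, -0.32033964, -0.5738238 ]), 'ft_torque': array([-0.01014974,  0.00399514, -0.07200444]), 'gripper_width': 0.9991769797174321}
```

View pics/top0.png

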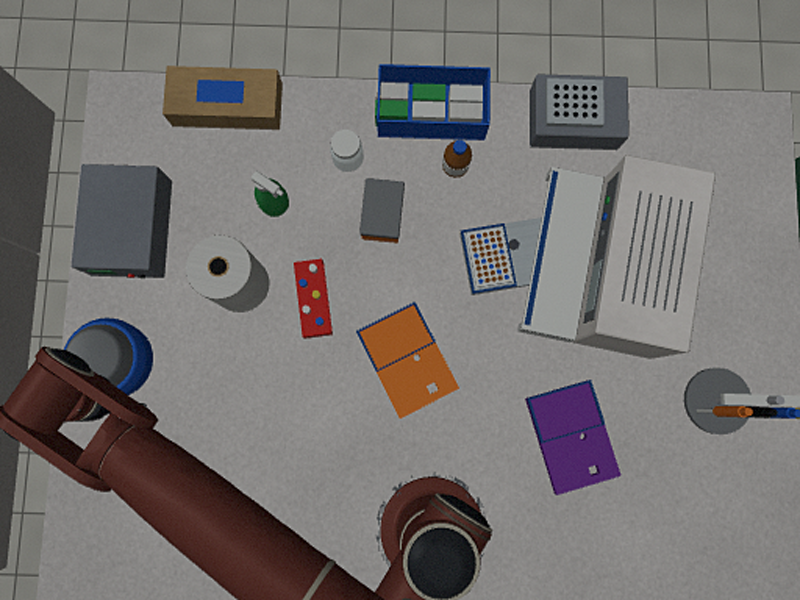

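View pics/side0.png

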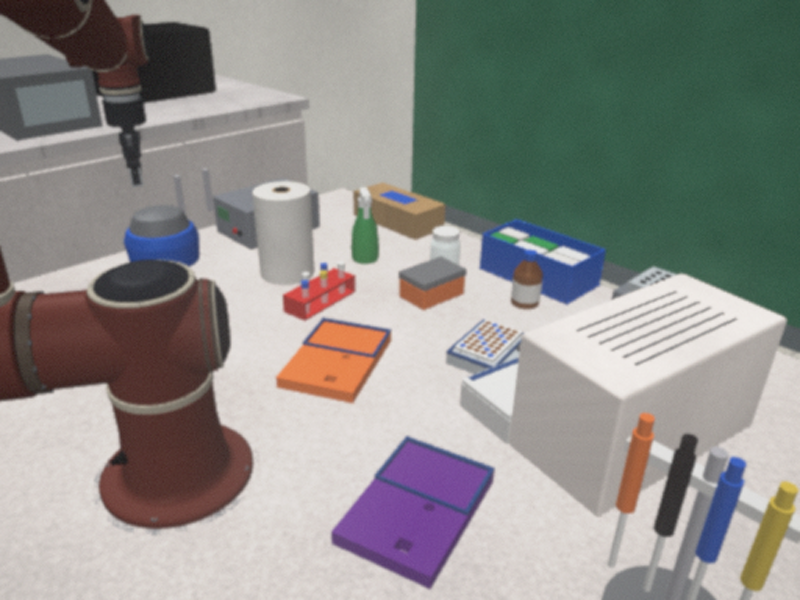

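The top view shows the blue-rimmed tray at about (500,255) with its pin at about (514,244), and the reader to its right with the body at -y. The orange and purple trays are decoys. I'll zoom in.

```bash
python3 - <<'E'
from h import *
import pickle
f=pickle.load(open('top0.pkl','rb'))
c=f["img"][90:240,280:460,::-1]
cv2.imwrite('pics/top0c.png',cv2.resize(c,(720,600),interpolation=cv2.INTER_CUBIC))
E
```

```text
(no output)
```

View pics/top0c.png

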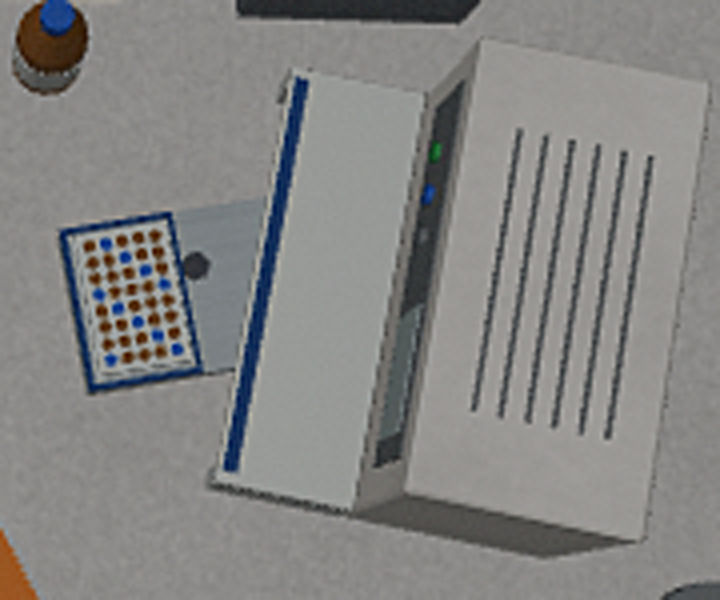

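```bash
python3 - <<'E'
from h import *
import pickle
f=pickle.load(open('top0.pkl','rb'))
P=lambda u,v,z:pix2w(f,280+u/4,90+v/4,z)[:2]
a=P(62,231,.028);b=P(91,391,.028);pin=P(196,266,.03)
print('tray top front',a,'bot front',b,'pin',pin,'len',np.linalg.norm(a-b))
x=(a-b)/np.linalg.norm(a-b);y=np.array([-x[1],x[0]]);yt=np.arctan2(x[1],x[0])
print('yaw tray',yt,'origin est from corners',b+90*.001*x-107*.001*y,a-.05*x-.107*y)
h1=P(294,69,.055);h2=P(213,475,.055);d=(h1-h2);print('hood',h1,h2,np.linalg.norm(d),'yaw',np.arctan2(d[1],d[0]))
rx=d/np.linalg.norm(d);ry=np.array([-rx[1],rx[0]]);print('reader origin',(h1+h2)/2+ry*.045)
o=(pin+ b+.09*x-.107*y)/2
print('push',o-.09*x+.085*y, 'x',x,'y',y)
ry_=np.arctan2(d[1],d[0])
for h in (.4,.22,0,-.2,-.4):
    t=ry_+h;X=np.array([np.cos(t),np.sin(t)]);Y=np.array([-X[1],X[0]]);print(h,t,o-.09*X+.085*Y)
print('reagent',pix2w(f,455/800*512,165/600*384,0.03),'tip',pix2w(f,382/800*512,215/600*384,.06))
s=manip.state();print(Rq(s['tool_rot']))
E
```

```text
tray top front [ 0.62731264 -0.05108419] bot front [ 0.49133019 -0.07731856] pin [ 0.60003027 -0.16414359] len 0.13848996291740384
yaw tray 0.19058319944683508 origin est from corners [ 0.59996982 -0.16533237] [ 0.59848712 -0.16561842]
hood [ 0.76637679 -0.2419677 ] [ 0.42082914 -0.174548  ] 0.3520633379824466 yaw -0.19268896528173
reader origin [ 0.60222041 -0.16409067]
push [ 0.49552791 -0.09832584] x [0.98189393 0.18943157] y [-0.18943157  0.98189393]
0.4 0.20731103471827003 [ 0.49443164 -0.10008264]
0.22 0.02731103471827001 [ 0.50771246 -0.08222737]
0 -0.19268896528173 [ 0.52794308 -0.0640762 ]
-0.2 -0.39268896528173003 [ 0.54937784 -0.05176722]
-0.4 -0.59268896528173 [ 0.57283073 -0.04396204]
reagent [ 0.77429203 -0.0339516   0.03      ] tip [0.648629   0.12129022 0.06      ]
[[ 4.02930551e-01  9.15230072e-01 -9.41798942e-04]
 [ 9.15228745e-01 -4.02931588e-01 -1.57486536e-03]
 [-1.82084468e-03 -2.27400096e-04 -9.99998316e-01]]
```

```bash
python3 -m crank '[[-2.7,2.3,0,0],[-2.7,2.3,0,0],[-2.7,2.3,0,0],[-2.7,2.3,0,0],[-2.7,2.3,0,0],[-2.7,2.3,0,0],[-2.7,2.3,0,0],[-2.7,2.3,0,0],[-2.7,2.3,0,0],[-2.7,2.3,0,0]]' 0
python3 -m crank '[[-2.7,2.3,0,0],[-2.7,2.3,0,0],[-2.7,2.3,0,0],[-2.7,2.3,0,0],[-2.7,2.3,0,0],[-2.7,2.3,0,0],[-2.7,2.3,0,0],[-2.7,2.3,0,0],[-2.7,2.3,0,0],[-2.7,2.3,0,0]]'
python3 -m crank '[[0,0,0,-0.96],[0,0,0,-0.96],[0,0,0,-0.96],[0,0,0,-0.96],[0,0,0,-0.96],[0,0,0,-0.96],[0,0,0,0],[0,0,0,0]]'
```

```text
time: 0.93
tool_pos: [0.3533, 0.2306, 0.2309]
tool_rot: [0.0, 0.837, 0.547, -0.0]
contact_force: [0.4, 0.6, -0.3]
gripper_width: -0.0
time: 1.77
tool_pos: [0.4551, -0.1094, 0.2309]
tool_rot: [-0.0, 0.838, 0.546, -0.0]
contact_force: [0.4, 0.4, 0.2]
gripper_width: -0.0
time: 2.43
tool_pos: [0.455, -0.1075, 0.2309]
tool_rot: [-0.0, 0.638, 0.77, -0.0]
contact_force: [0.8, -0.0, 0.3]
gripper_width: 0.001
```

```bash
python3 -m crank '[[0,0,3.2,0],[0,0,3.2,0],[0,0,3.2,0],[0,0,3.2,0],[0,0,3.2,0],[0,0,3,0],[0,0,2,0],[0,0,1.2,0],[0,0,0,0],[0,0,0,0]]'
python3 - <<'E'
from h import *
import pickle
for n in ["top"]:
    f=manip.grab_frame(n);pickle.dump(f,open(n+'1.pkl','wb'))
    cv2.imwrite('pics/top1c.png',cv2.resize(f["img"][90:240,240:440,::-1],(800,600),interpolation=cv2.INTER_CUBIC))
    f=manip.grab_frame("side");cv2.imwrite('pics/side1c.png',cv2.resize(f["img"][160:310,220:420,::-1],(800,600),interpolation=cv2.INTER_CUBIC))
print(manip.state()['contact_force'])
E
```

```text
time: 3.27
tool_pos: [0.4546, -0.1073, 0.0087]
tool_rot: [-0.001, 0.638, 0.77, -0.0]
contact_force: [0.6, -0.1, 0.4]
gripper_width: 0.002
[ 0.08985806 -0.47456413  0.43308725]
```

View pics/top1c.png

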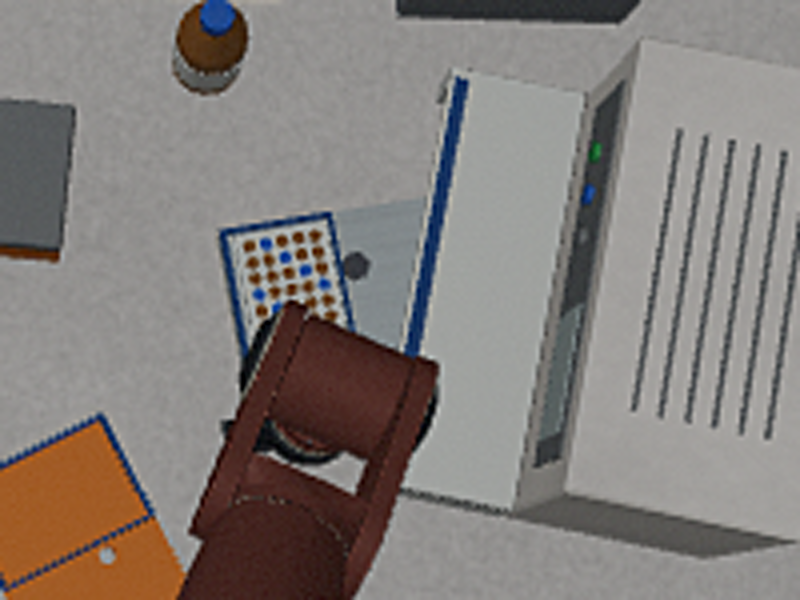

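View pics/side1c.png

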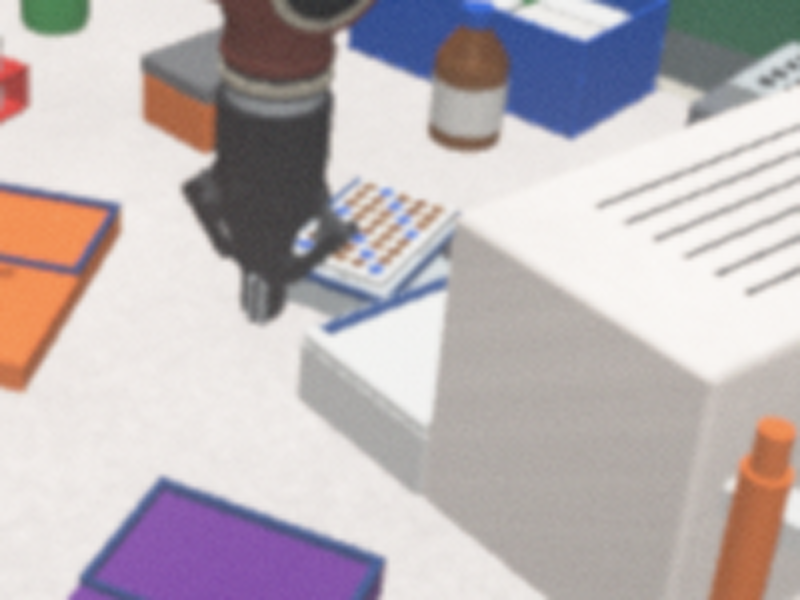

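Fingers are shut beside the tray's -x face, just short of it (side view, tip at about (262,310)), and clear of the hood. Next I'll approach until contact.

```bash
python3 -m crank '[[0,0.8,0,0],[0,0.8,0,0],[0,0.6,0,0],[0,0,0,0]]'
for i in 1; do :; done
python3 -m crank '[[0,0.15,0,0],[0,0.15,0,0]]'
python3 -m crank '[[0,0.15,0,0],[0,0.15,0,0]]'
python3 -m crank '[[0,0.15,0,0],[0,0.15,0,0]]'
python3 -m crank '[[0,0.15,0,0],[0,0.15,0,0]]'
python3 -m crank '[[0,0.15,0,0],[0,0.15,0,0]]'
```

```text
time: 3.7
tool_pos: [0.479, -0.1036, 0.0105]
tool_rot: [0.001, 0.637, 0.771, 0.001]
contact_force: [0.1, -0.1, -0.7]
gripper_width: 0.003
time: 3.87
tool_pos: [0.4799, -0.1028, 0.0093]
tool_rot: [-0.0, 0.637, 0.771, -0.0]
contact_force: [0.1, -0.1, -0.4]
gripper_width: -0.002
time: 4.03
tool_pos: [0.4827, -0.1023, 0.0092]
tool_rot: [-0.0, 0.637, 0.77, -0.0]
contact_force: [-0.2, -0.3, 0.4]
gripper_width: -0.002
time: 4.2
tool_pos: [0.4857, -0.1018, 0.0092]
tool_rot: [-0.0, 0.637, 0.77, -0.0]
contact_force: [0.3, 0.2, -0.2]
gripper_width: 0.002
time: 4.37
tool_pos: [0.4865, -0.1015, 0.009]
tool_rot: [-0.002, 0.637, 0.771, -0.002]
contact_force: [-12.6, -4.1, 8.8]
gripper_width: -0.001
time: 4.53
tool_pos: [0.4874, -0.1006, 0.0085]
tool_rot: [-0.005, 0.637, 0.771, -0.004]
contact_force: [-18.1, -1.4, 11.7]
gripper_width: 0.001
```

Unexpected: 18 N with an 11.7 N upward component. I'll look before going on.

```bash

python3 - <<'E'
from h import *
import pickle
f=manip.grab_frame("side");cv2.imwrite('pics/side2c.png',cv2.resize(f["img"][190:265,260:360,::-1],(800,600),interpolation=cv2.INTER_CUBIC))
f=manip.grab_frame("wrist");cv2.imwrite('pics/w2.png',cv2.resize(f["img"][:,:,::-1],(800,600),interpolation=cv2.INTER_CUBIC))
f=manip.grab_frame("top");cv2.imwrite('pics/top2c.png',cv2.resize(f["img"][90:240,240:440,::-1],(800,600),interpolation=cv2.INTER_CUBIC))
s=manip.state();print(s)
E
```

```text
{'time': 4.6833, 'joint_pos': array([-0.3510285 ,  0.01408275,  2.05672011, -0.00322492,  1.08139039,
       -2.10959414]), 'joint_vel': array([ 0.0006651 , -0.00160183,  0.00138251,  0.00046955, -0.0029986 ,
       -0.00018694]), 'joint_efforts': array([ 1.70942098e+00, -2.84439933e+01, -3.35421789e+01,  1.22512043e+00,
       -3.34906362e+00,  2.30165053e-02]), 'tool_pos': array([ 0.48761117, -0.10038915,  0.00848506]), 'tool_rot': array([-0.00452208,  0.63710426,  0.7707581 , -0.00310767]), 'contact_force': array([-13.57282326,  -1.25984291,  10.40160353]), 'ft_torque': array([-0.11521264,  2.11408418,  0.03792013]), 'gripper_width': 0.0005367500378597867}
```

View pics/side2c.png

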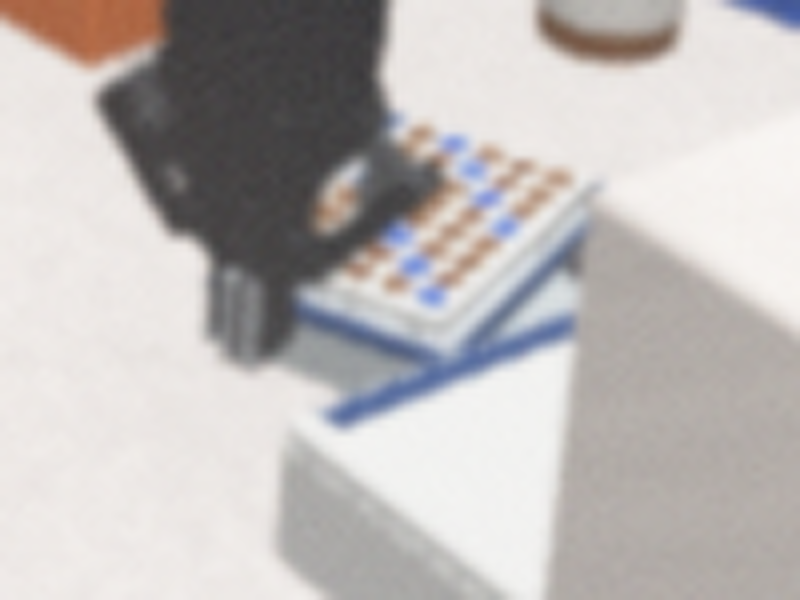

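View pics/w2.png

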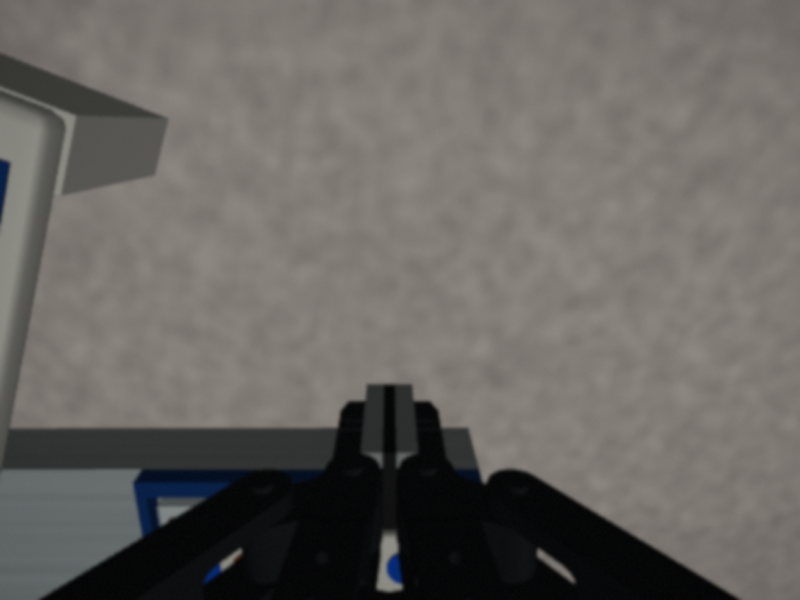

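View pics/top2c.png

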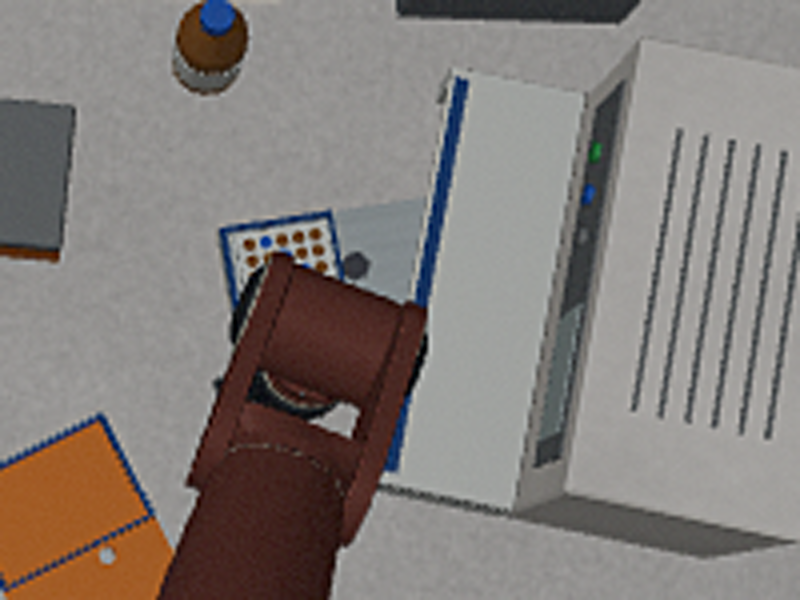

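```bash
python3 -m crank '[[0,-0.25,0,0],[0,-0.25,0,0]]'
python3 -m crank '[[0,-0.2,-0.2,0],[0,0,-0.2,0],[0,0,0,0]]'
python3 - <<'E'
from h import *
s=manip.state();print(s['tool_pos'],s['contact_force'],s['ft_torque'])
f=manip.grab_frame("side");cv2.imwrite('pics/side3c.png',cv2.resize(f["img"][190:265,260:360,::-1],(800,600),interpolation=cv2.INTER_CUBIC))
f=manip.grab_frame("wrist");cv2.imwrite('pics/w3.png',cv2.resize(f["img"][:,:,::-1],(800,600),interpolation=cv2.INTER_CUBIC))
E
```

```text
time: 4.85
tool_pos: [0.4865, -0.1016, 0.0091]
tool_rot: [-0.0, 0.638, 0.77, 0.0]
contact_force: [-0.7, 0.0, 0.2]
gripper_width: -0.0
time: 5.1
tool_pos: [0.4854, -0.1022, 0.0141]
tool_rot: [0.001, 0.638, 0.77, 0.0]
contact_force: [0.1, -0.5, 0.1]
gripper_width: 0.001
[ 0.48535181 -0.10223278  0.01406041] [ 0.12800964 -0.47482925  0.09767888] [-0.03485024  0.00783137 -0.03342132]
```

View pics/side3c.png

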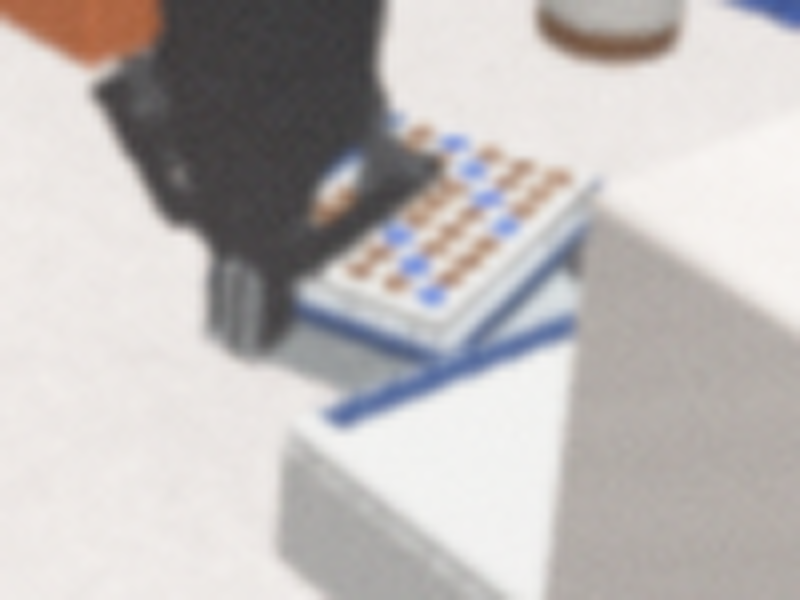

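View pics/w3.png

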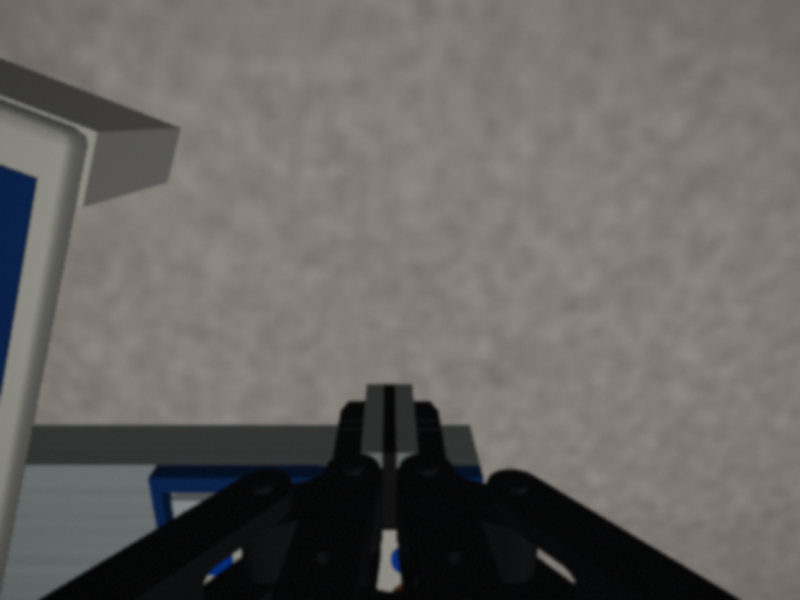

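The straight push self-locks through friction at the finger. I need to push along the tray's arc, turning the tool with it. About 0.01 rad per row is x 0.10, y 0.085, turn 0.0955.

```bash
python3 -m crank '[[0.05,0.12,0,0],[0,0,0,0]]'
python3 -m crank '[[0.1,0.085,0,0.095],[0.1,0.085,0,0.095]]'
python3 -m crank '[[0.1,0.085,0,0.095],[0.1,0.085,0,0.095]]'
python3 -m crank '[[0.1,0.085,0,0.095],[0.1,0.085,0,0.095]]'
```

```text
time: 5.37
tool_pos: [0.4861, -0.1012, 0.0134]
tool_rot: [0.0, 0.637, 0.77, 0.0]
contact_force: [-1.0, -0.8, -0.0]
gripper_width: 0.004
time: 5.53
tool_pos: [0.4872, -0.0989, 0.0132]
tool_rot: [-0.0, 0.645, 0.764, -0.0]
contact_force: [0.1, -0.0, 0.1]
gripper_width: 0.002
time: 5.7
tool_pos: [0.4874, -0.0974, 0.013]
tool_rot: [-0.001, 0.653, 0.758, -0.002]
contact_force: [-4.1, -5.2, 1.0]
gripper_width: -0.0
time: 5.87
tool_pos: [0.4885, -0.0954, 0.013]
tool_rot: [-0.001, 0.66, 0.751, -0.002]
contact_force: [-5.2, -4.8, 2.2]
gripper_width: -0.0
```

```bash
python3 -m crank '[[0.1,0.085,0,0.095],[0.1,0.085,0,0.095]]'
python3 -m crank '[[0.1,0.085,0,0.095],[0.1,0.085,0,0.095]]'
python3 -m crank '[[0.1,0.085,0,0.095],[0.1,0.085,0,0.095]]'
python3 - <<'E'
from h import *
s=manip.state();print(s['tool_pos'],s['contact_force'],s['ft_torque'])
f=manip.grab_frame("top");cv2.imwrite('pics/top4c.png',cv2.resize(f["img"][90:240,240:440,::-1],(800,600),interpolation=cv2.INTER_CUBIC))
E
```

```text
time: 6.03
tool_pos: [0.4899, -0.0933, 0.013]
tool_rot: [-0.001, 0.668, 0.744, -0.002]
contact_force: [-6.5, -5.3, 3.8]
gripper_width: -0.001
time: 6.2
tool_pos: [0.4912, -0.0911, 0.013]
tool_rot: [-0.001, 0.675, 0.738, -0.002]
contact_force: [-6.2, -5.6, 1.9]
gripper_width: 0.003
time: 6.37
tool_pos: [0.4926, -0.089, 0.013]
tool_rot: [-0.001, 0.682, 0.731, -0.002]
contact_force: [-5.6, -5.4, 3.1]
gripper_width: -0.001
[ 0.49264369 -0.08899306  0.01295284] [-5.58808926 -5.38676601  3.11603043] [-0.87195101  1.01365992  0.01744043]
```

View pics/top4c.png

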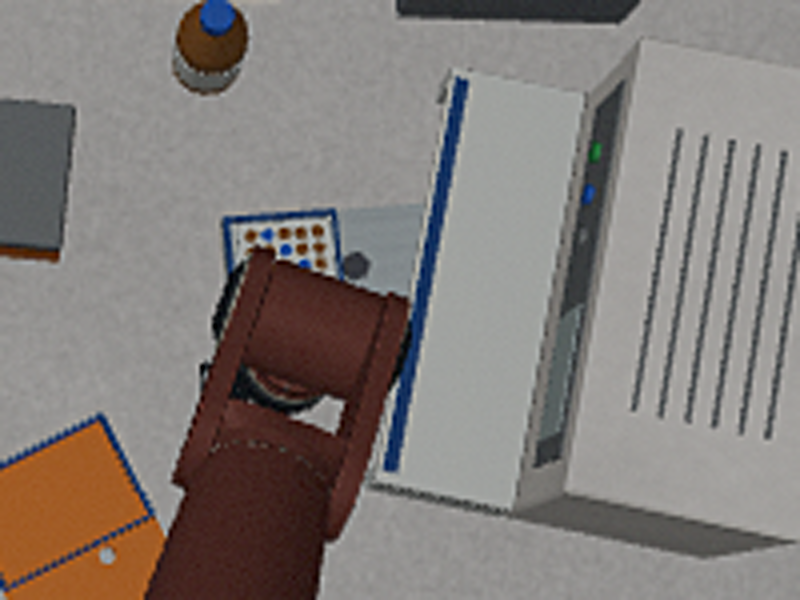

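The tray turns with the fingers at a steady push of about 8 N, heading about 0.26. I'm entering the catch range, so small steps from here.

```bash
python3 -m crank '[[0.1,0.085,0,0.095],[0.1,0.085,0,0.095]]'
python3 -m crank '[[0.1,0.085,0,0.095],[0.1,0.085,0,0.095]]'
python3 -m crank '[[0.1,0.085,0,0.095],[0.1,0.085,0,0.095]]'
```

```text
time: 6.58
tool_pos: [0.494, -0.0868, 0.0128]
tool_rot: [-0.001, 0.69, 0.724, -0.002]
contact_force: [-7.0, -5.6, 3.0]
gripper_width: 0.0
time: 6.75
tool_pos: [0.4955, -0.0847, 0.0128]
tool_rot: [-0.001, 0.697, 0.717, -0.003]
contact_force: [-7.9, -4.7, 4.4]
gripper_width: -0.001
time: 6.92
tool_pos: [0.4971, -0.0826, 0.0129]
tool_rot: [-0.001, 0.704, 0.71, -0.003]
contact_force: [-8.0, -4.1, 3.7]
gripper_width: 0.002
```

```bash
python3 -m crank '[[0.1,0.085,0,0.095],[0.1,0.085,0,0.095]]'
python3 -m crank '[[0.1,0.085,0,0.095],[0.1,0.085,0,0.095]]'
```

```text
time: 7.08
tool_pos: [0.4987, -0.0805, 0.0128]
tool_rot: [-0.001, 0.711, 0.703, -0.003]
contact_force: [-7.5, -5.4, 4.8]
gripper_width: -0.002
time: 7.25
tool_pos: [0.5003, -0.0785, 0.0128]
tool_rot: [-0.002, 0.718, 0.696, -0.003]
contact_force: [-8.2, -5.0, 4.5]
gripper_width: 0.001
```

```bash
python3 -m crank '[[0.1,0.085,-0.04,0.095],[0.1,0.085,-0.04,0.095]]'
python3 -m crank '[[0.1,0.085,-0.03,0.095],[0.1,0.085,0,0.095]]'
```

```text
time: 7.42
tool_pos: [0.5021, -0.0762, 0.013]
tool_rot: [-0.002, 0.725, 0.689, -0.002]
contact_force: [-4.6, -3.4, -1.9]
gripper_width: -0.003
time: 7.58
tool_pos: [0.5036, -0.0741, 0.013]
tool_rot: [-0.002, 0.732, 0.682, -0.002]
contact_force: [-5.9, -3.7, -0.4]
gripper_width: -0.003
```

```bash
python3 -m crank '[[0.1,0.085,-0.01,0.095],[0.1,0.085,-0.01,0.095]]'
python3 -m crank '[[0.1,0.085,-0.01,0.095],[0.1,0.085,-0.01,0.095]]'
```

```text
time: 7.75
tool_pos: [0.5054, -0.0722, 0.013]
tool_rot: [-0.002, 0.738, 0.674, -0.002]
contact_force: [-5.5, -3.9, -2.3]
gripper_width: 0.001
time: 7.92
tool_pos: [0.5072, -0.0703, 0.0131]
tool_rot: [-0.002, 0.745, 0.667, -0.002]
contact_force: [-4.6, -2.9, -2.2]
gripper_width: 0.001
```

```bash
python3 -m crank '[[0.1,0.085,0,0.095],[0.1,0.085,0,0.095]]'
python3 -m crank '[[0.1,0.085,0,0.095],[0.1,0.085,0,0.095]]'
```

```text
time: 8.08
tool_pos: [0.509, -0.0684, 0.0131]
tool_rot: [-0.002, 0.752, 0.659, -0.003]
contact_force: [-5.3, -2.5, -0.4]
gripper_width: 0.001
time: 8.25
tool_pos: [0.5108, -0.0666, 0.013]
tool_rot: [-0.002, 0.758, 0.652, -0.003]
contact_force: [-6.2, -3.0, -1.2]
gripper_width: 0.001
```

```bash
cat > t.py <<'E'
from h import *
s=manip.state();p=s['tool_pos'];F=s['contact_force'];x=Rq(s['tool_rot'])[:,0]
yaw=np.arctan2(x[1],x[0])-1.571;c=p[:2]+.011*np.array([np.cos(yaw),np.sin(yaw)])-[.6,-.165]
print('head~%.3f'%(yaw+.193),'tq/.124=%.2f'%((-c[1]*F[0]+c[0]*F[1])/.124),'Fz %.1f'%F[2])
E
python3 t.py
python3 -m crank '[[0.1,0.085,0,0.095],[0.1,0.085,0,0.095]]' >/dev/null; python3 t.py
python3 -m crank '[[0.1,0.085,0,0.095],[0.1,0.085,0,0.095]]' ; python3 t.py
```

```text
head~0.042 tq/.124=6.75 Fz -1.2
head~0.022 tq/.124=5.83 Fz -0.3
time: 8.58
tool_pos: [0.5147, -0.0631, 0.013]
tool_rot: [-0.003, 0.771, 0.637, -0.003]
contact_force: [-6.3, -1.5, -0.1]
gripper_width: -0.001
head~0.003 tq/.124=5.96 Fz -0.1
```

```bash
python3 -m crank '[[0.1,0.085,0,0.095],[0.1,0.085,0,0.095]]' >/dev/null; python3 t.py
python3 -m crank '[[0.1,0.085,0,0.095],[0.1,0.085,0,0.095]]' ; python3 t.py
```

```text
head~-0.017 tq/.124=7.91 Fz 0.1
time: 8.92
tool_pos: [0.5186, -0.0598, 0.013]
tool_rot: [-0.003, 0.784, 0.621, -0.003]
contact_force: [-5.8, -2.3, 0.0]
gripper_width: 0.002
head~-0.037 tq/.124=6.15 Fz 0.0
```

```bash
python3 -m crank '[[0.1,0.085,0,0.095],[0.1,0.085,0,0.095]]' >/dev/null; python3 t.py
python3 -m crank '[[0.1,0.085,0,0.095],[0.1,0.085,0,0.095]]' ; python3 t.py

```

```text
head~-0.057 tq/.124=7.82 Fz 0.8
time: 9.25
tool_pos: [0.5228, -0.0566, 0.013]
tool_rot: [-0.003, 0.796, 0.606, -0.003]
contact_force: [-6.8, -1.3, 1.5]
gripper_width: 0.003
head~-0.077 tq/.124=6.45 Fz 1.5
```

```bash
python3 -m crank '[[0.1,0.085,-0.01,0.095],[0.1,0.085,-0.01,0.095]]' >/dev/null; python3 t.py
python3 -m crank '[[0.1,0.085,0,0.095],[0.1,0.085,0,0.095]]' ; python3 t.py
```

```text
head~-0.097 tq/.124=6.47 Fz -0.6
time: 9.58
tool_pos: [0.527, -0.0536, 0.013]
tool_rot: [-0.003, 0.808, 0.59, -0.003]
contact_force: [-7.6, -0.9, 0.8]
gripper_width: -0.004
head~-0.117 tq/.124=7.06 Fz 0.8
```

```bash
python3 -m crank '[[0.1,0.085,0,0.095],[0.1,0.085,0,0.095]]' ; python3 t.py
```

```text
time: 9.75
tool_pos: [0.5292, -0.0521, 0.013]
tool_rot: [-0.003, 0.814, 0.581, -0.003]
contact_force: [-6.9, 0.1, -0.4]
gripper_width: 0.001
head~-0.137 tq/.124=5.98 Fz -0.4
```

```bash
python3 -m crank '[[0.1,0.085,0,0.095],[0.1,0.085,0,0.095]]'|grep force ; python3 t.py
python3 -m crank '[[0.1,0.085,0,0.095],[0.1,0.085,0,0.095]]'|grep force ; python3 t.py
```

```text
contact_force: [-6.9, 1.1, 0.1]
head~-0.157 tq/.124=5.68 Fz 0.1
contact_force: [-6.3, 2.1, 0.4]
head~-0.177 tq/.124=4.72 Fz 0.4
```

```bash
python3 -m crank '[[0.1,0.085,0,0.095],[0.1,0.085,0,0.095]]'|grep force ; python3 t.py
python3 - <<'E'
from h import *
import pickle
f=manip.grab_frame("top");pickle.dump(f,open('top5.pkl','wb'));cv2.imwrite('pics/top5c.png',cv2.resize(f["img"][90:240,240:440,::-1],(800,600),interpolation=cv2.INTER_CUBIC))
f=manip.grab_frame("wrist");cv2.imwrite('pics/w5.png',cv2.resize(f["img"][:,:,::-1],(800,600),interpolation=cv2.INTER_CUBIC))
E
```

```text
contact_force: [-5.4, 2.5, -0.9]
head~-0.197 tq/.124=3.81 Fz -0.9
```

View pics/top5c.png

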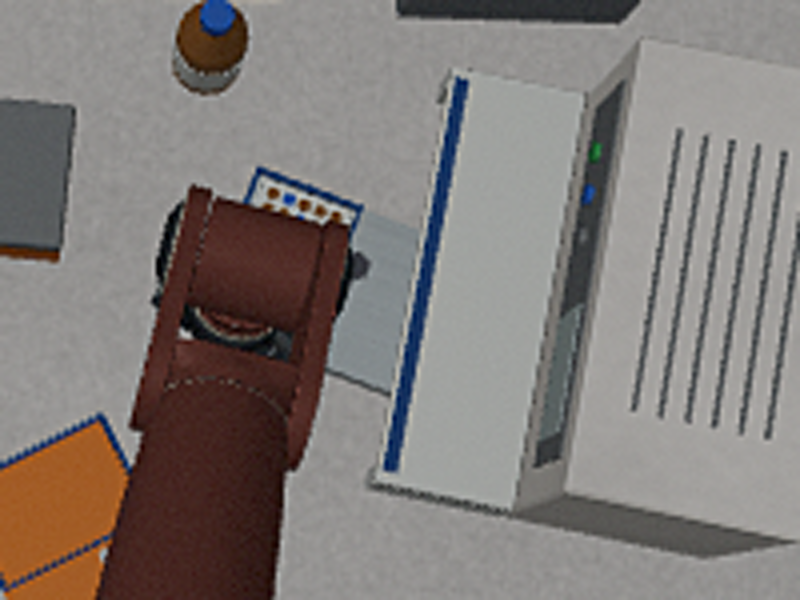

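View pics/w5.png

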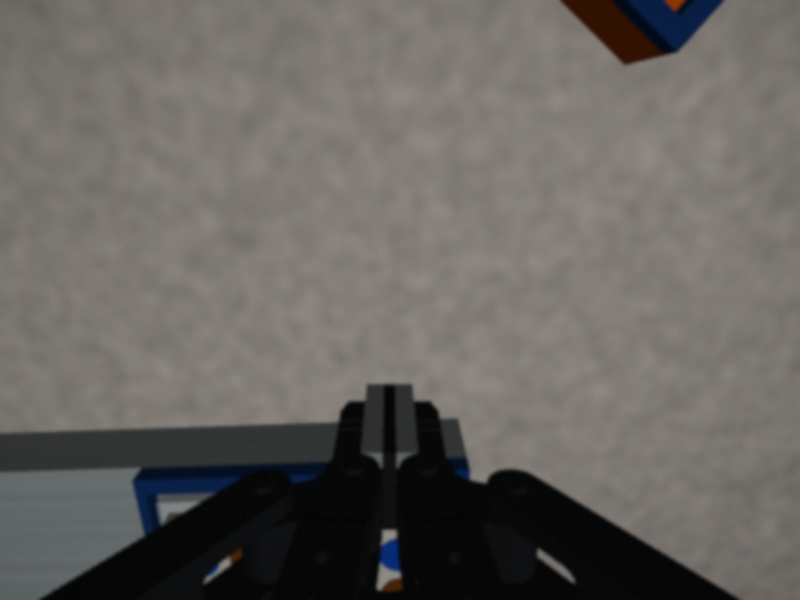

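```bash
python3 - <<'E'
from h import *
import pickle
f=pickle.load(open('top5.pkl','rb'))
P=lambda u,v,z:pix2w(f,240+u/4,90+v/4,z)[:2]
# far rim top edge: local line fit of blue mask is hidden; use two points on the tray bottom edge and rim corners
a=P(259,167,.028);b=P(363,206,.028);print(a,b,np.linalg.norm(a-b)); d=a-b;print('tray y dir yaw-90',np.arctan2(d[1],d[0])-np.pi/2+.193)
c=P(328,372,.022);e=P(388,396,.022);d=c-e;print(np.arctan2(d[1],d[0])-np.pi/2+.193)
print(a-[.6,-.165],np.linalg.norm(a-[.6,-.165]),np.hypot(.05,.107), 'head from corner',np.arctan2(*(a-[.6,-.165])[::-1])-np.arctan2(.107,.05)+.193)
cv2.imwrite('pics/top5d.png',cv2.resize(f["img"][120:195,280:380,::-1],(800,600),interpolation=cv2.INTER_CUBIC))
E
```

```text
[ 0.68400999 -0.08166871] [ 0.65265704 -0.17020308] 0.09392199965931453
tray y dir yaw-90 -0.14735216624061748
-0.16551922808608804
[0.08400999 0.08333129] 0.11832912997827022 0.1181058846967415 head from corner -0.15931528940829115
```

View pics/top5d.png

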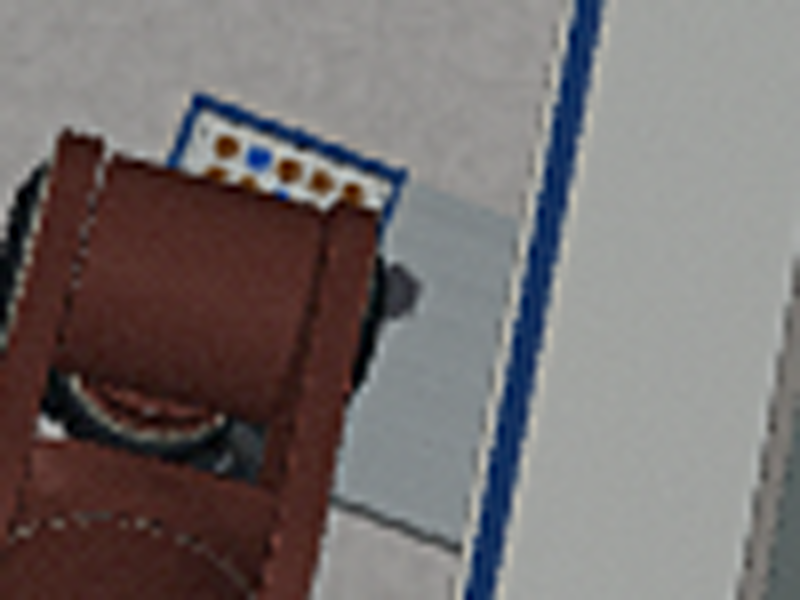

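Torque eased from about 6.5 to 3.8 N, so the catch may be dropping in (tray heading about -0.16). I'll push on gently to feel the hold.

```bash
python3 t.py; python3 -m crank '[[0.1,0.085,0,0.08],[0.1,0.085,0,0.08]]'|grep force ; python3 t.py
```

```text
head~-0.196 tq/.124=1.31 Fz -3.6
contact_force: [-4.5, 4.5, -1.5]
head~-0.213 tq/.124=2.36 Fz -1.5
```

```bash
python3 -m crank '[[0.1,0.085,0,0.08],[0.1,0.085,0,0.08]]'|grep force ; python3 t.py
```

```text
contact_force: [-3.2, 4.2, -2.2]
head~-0.230 tq/.124=1.36 Fz -2.2
```

```bash
python3 -m crank '[[0.1,0.085,0,0.08],[0.1,0.085,0,0.08]]'|grep force ; python3 t.py
```

```text
contact_force: [-4.5, 3.7, -2.2]
head~-0.247 tq/.124=2.84 Fz -2.2
```

```bash
cat > ang.py <<'E'
from h import *
import pickle,sys
f=manip.grab_frame("top");pickle.dump(f,open('topN.pkl','wb'))
cv2.imwrite('pics/%s.png'%sys.argv[1],cv2.resize(f["img"][120:195,280:380,::-1],(800,600),interpolation=cv2.INTER_CUBIC))
w=manip.grab_frame("wrist");cv2.imwrite('pics/%sw.png'%sys.argv[1],cv2.resize(w["img"][:,:,::-1],(800,600),interpolation=cv2.INTER_CUBIC))
E
python3 ang.py a6; python3 t.py
```

```text
head~-0.246 tq/.124=0.53 Fz -1.7
```

View pics/a6.png

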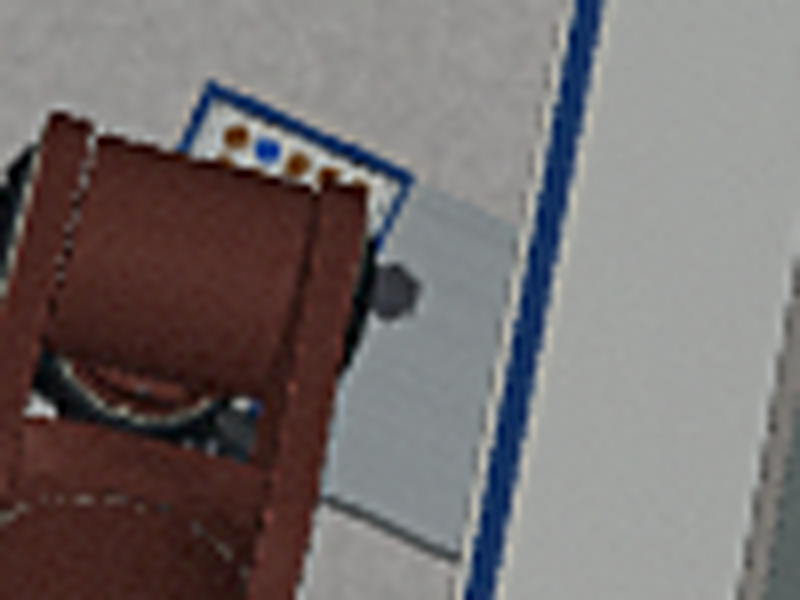

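View pics/a6w.png

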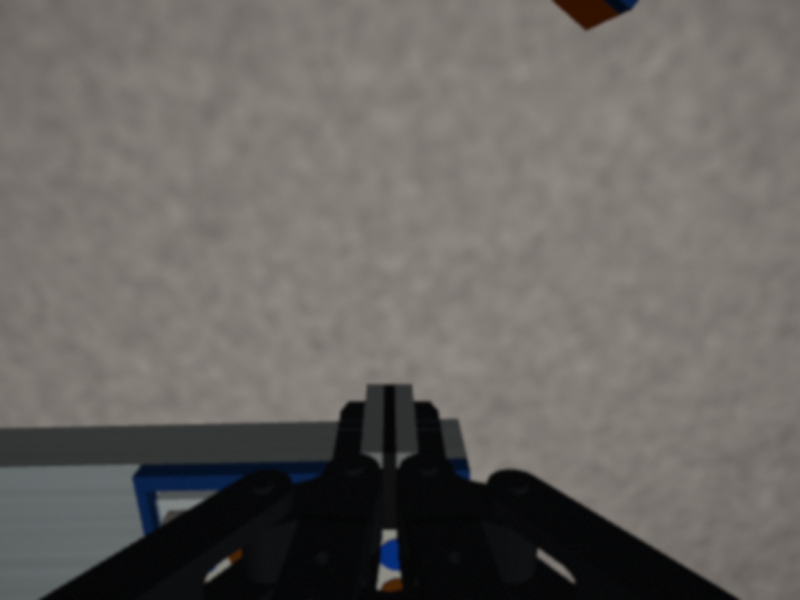

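```bash
python3 - <<'E'
from h import *
import pickle
f=pickle.load(open('topN.pkl','rb'))
for (u,v),(u2,v2) in (((197,97),(408,171)),((209,84),(414,178))):
    a=pix2w(f,280+u/8,120+v/8,.028)[:2];b=pix2w(f,280+u2/8,120+v2/8,.028)[:2];d=a-b
    print(np.arctan2(*(a-[.6,-.165])[::-1])-np.arctan2(.107,.05)+.193, np.arctan2(d[1],d[0])-np.pi/2+.193)
E
python3 -m crank '[[0.1,0.085,0,0.08],[0.1,0.085,0,0.08]]'|grep force ; python3 t.py
```

```text
-0.14890880043285198 -0.1250873920451086
-0.21394617437131208 -0.22121373159569374
contact_force: [-5.0, 3.5, -1.1]
head~-0.263 tq/.124=3.48 Fz -1.1
```

```bash
python3 -m crank '[[0.1,0.085,0,0.08],[0.1,0.085,0,0.08]]'|grep force ; python3 t.py
```

```text
contact_force: [-6.9, 2.8, -0.1]
head~-0.280 tq/.124=5.61 Fz -0.1
```

```bash
python3 -m crank '[[0.1,0.085,0,0.08]]'|grep force ; python3 t.py
```

```text
contact_force: [-9.1, 2.1, 1.7]
head~-0.288 tq/.124=7.97 Fz 1.7
```

The push eased by about 4 N, and then climbed steeply to above the sliding level within about 0.02 rad, so the catch is holding. I'll stop and back away.

```bash
python3 -m crank '[[0,-0.3,0,0],[0,-0.3,0,0],[0,-0.8,0,0],[0,-1.5,0,0],[0,-2,0,0],[0,-2,0,0]]'; python3 -m crank '[[0,0,-3,0],[0,0,-3,0],[0,0,-3,0],[0,-3,-3,0],[0,-3,-3,0],[0,-3,-3,0],[0,-1,0,0],[0,0,0,0]]'
python3 ang.py a7
```

```text
time: 11.87
tool_pos: [0.4914, -0.0107, 0.0156]
tool_rot: [0.001, 0.855, 0.518, 0.001]
contact_force: [1.1, -0.0, -0.4]
gripper_width: 0.001
time: 12.53
tool_pos: [0.4044, 0.0354, 0.1963]
tool_rot: [0.002, 0.855, 0.519, 0.003]
contact_force: [0.8, -0.8, -0.8]
gripper_width: -0.001
```

View pics/a7.png

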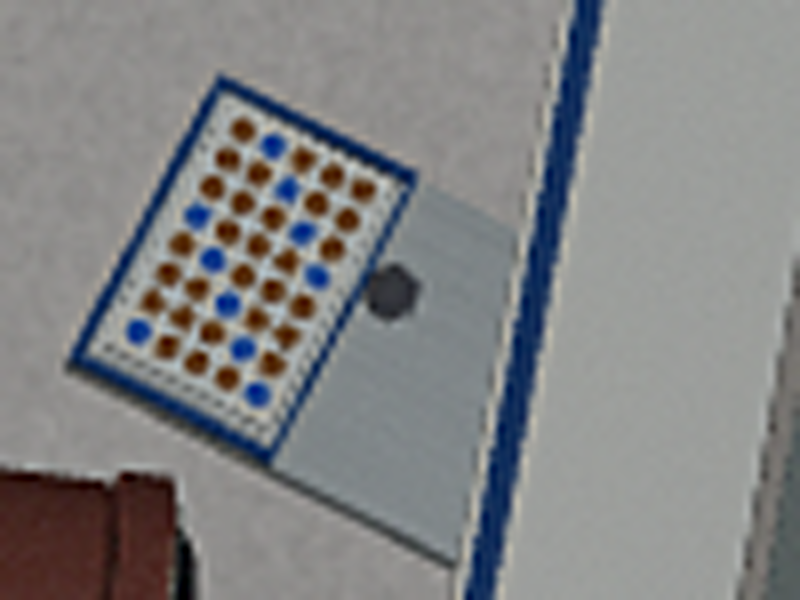

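```bash
python3 - <<'E'
from h import *
import pickle
f=pickle.load(open('topN.pkl','rb'))
a,b,c,p=[pix2w(f,280+u/8,120+v/8,z)[:2] for u,v,z in((220,77,.028),(73,358,.028),(272,460,.028),(391,291,.03))]
d=a-b;print(np.linalg.norm(d),'head',np.arctan2(d[1],d[0])+.193);d=b-c;print(np.arctan2(d[1],d[0])-np.pi/2+.193,p)
print('push', p+(-.09*np.array([np.cos(-.45),np.sin(-.45)])+.085*np.array([-np.sin(-.45),np.cos(-.45)])))
E
```

```text
0.137577552818531 head -0.2612723266936683
-0.26122741638743335 [ 0.60044796 -0.16372069]
push [ 0.55637979 -0.04803578]
```

```bash
python3 - <<'E'
from h import *
f=manip.grab_frame("side");cv2.imwrite('pics/s8.png',cv2.resize(f["img"][160:310,220:420,::-1],(800,600),interpolation=cv2.INTER_CUBIC))
E
```

```text
(no output)
```

View pics/s8.png

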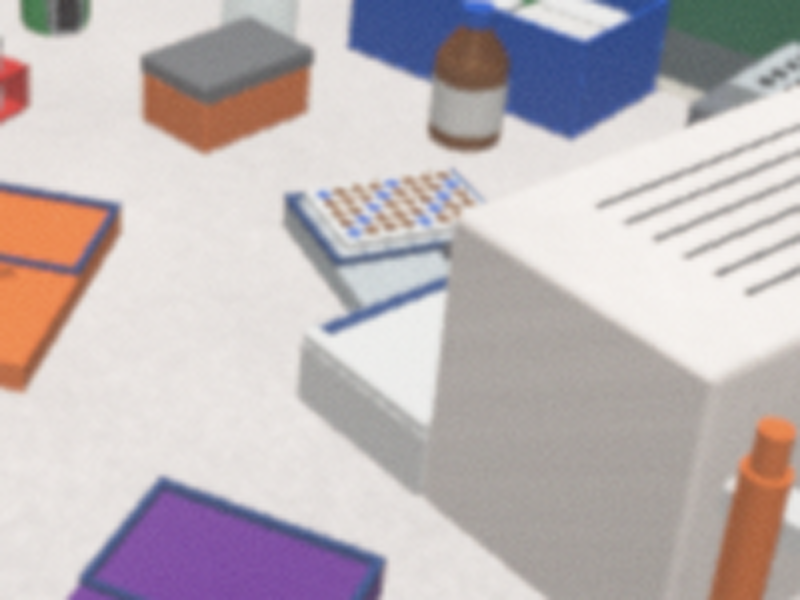

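The side view shows the plate flat in its pocket around (395,215). The tip box and reagent bottle stand where they were.

```bash
python3 -c "
from plant import manip
manip.job_done()"
```

```text
the job is handed in; nothing more can be done
```

I swung the tray clockwise from a heading of about +0.38 rad to about -0.26 rad, and by feel the catch is holding it. I then backed the fingers off, raised the arm clear, and handed in the job at about 12.6 s.

- **Catch:** I have no direct reading of it, so this rests on the push forces. While sliding, the push was about 6 to 7 N. From about -0.15 rad it eased to roughly 1 to 3 N, then climbed to 8 N within about 0.04 rad of tool turn. I stopped there.
- **Weak point:** That last 8 N was only about 1.7 N above sliding, short of the stated 3 to 6 N, and single readings while sliding had also touched 7.9 N. The long easing is the stronger evidence that the catch dropped in. I did not push again to confirm, because that could have driven the tray past it.
- **First push:** My first straight push jammed through friction at about 18 N sideways with 12 N upward, and the tray did not visibly move. I backed off and pushed along the tray's arc instead. Those readings stayed below the force limits.
- **Last checks:** After I withdrew, the well plate lay flat in its pocket and the tray was on its pin. The tip box and reagent bottle looked unmoved; the other bystanders were mostly or wholly outside the final pictures, but the fingers never went near them. The tool force read about zero.

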